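# Pin the detector arm of a goniometer at its straight-through station

### The job

On the optical bench, swing the goniometer's detector arm to its straight-through station, where the detector looks straight across the sample holder at the lamp, and lock it there with the index pin from the tool stand: down through the bush in the arm's end block and on into the middle hole of the index plate beneath, fully home with the collar flat on the block. The plate is clamped a few degrees off its nominal place and the arm hides the hole, so feel for it gently and do not force the arm or the pin. Leave the mirror mount, the optics case and the hex driver where they are.

Things in the scene. Friction and masses are not known exactly. Their poses are not given: they have to be found in the camera images.
- pin: Plain steel index pin, 95 mm long, 0.11 to 0.18 kg, starting upright in the tool stand with its collar on the stand's top. Origin at the centre of its lower end, z up along it: tapered nose (9 mm wide, full width from 4 mm up), shank 14 mm thick up to 50 mm, collar 28 mm across at 50 to 55 mm, round knob 24 mm across at 55 to 95 mm. Lift over 50 mm to clear a hole.
- collar (a point): Centre of the underside of the pin's collar, 50 mm above the pin's lower end.
- tool_stand: Fixed black block 120 x 60 x 56 mm (x, y, z), origin under its centre, on the robot's left or right. The pin's hole (16 mm, through) is at x = +35 mm, y = 0. Two fixed ball drivers with grey handles stand in it at x = -20 and -44 mm, y = +8 mm, rising to 122 mm.
- hub (a point): Pivot axis of the detector arm, at table level, centre of the goniometer's round base (radius 98 mm). Its x axis points to the lamp, a finned cylinder on a post 90 to 190 mm out, 111 mm high. The detector arm lies along its -x axis at joint 0. A cuvette holder on the axis is 106 mm high.
- gonio: Goniometer base, origin and axes as point hub. On it is clamped a grey anodised sector plate, the index plate, 20 to 32 mm above the table, out to radius 192 mm on small feet, with three through holes of 15.6 mm at radius 170 mm, 0.52 rad apart. The plate is clamped turned by an unreported angle, so its middle hole lies anywhere from joint -0.10 to +0.10 (17 mm each way).
- detector_arm (a joint): Angle of the detector arm, rad: 0 nominally straight away from the lamp, positive anticlockwise from above, stops at +-0.78. Dry friction 0.22 Nm (1.3 N at the end block): it stays where it is left. Black bar 36 mm wide, 34 to 48 mm above the table; the detector on it, a box 34 mm along the arm, 50 mm across, 54 to 102 mm above the table, 81 to 115 mm from the hub, is a good handle.
- end_block: Drilled aluminium block at the detector arm's outer end, 44 x 44 x 24 mm, from 34 to 58 mm above the table; can be gripped by its sides, across the arm, or pushed. Origin at its underside on the bush's axis, 170 mm from the hub; x points along the arm to the hub, z up.
- bush (a point): Centre of the mouth of the bush, a vertical 15.6 mm through hole, on the end block's top, 58 mm above the table; axes as the end block. A pin let go in it over solid plate stands with its collar 24 mm above the block; when the bush is swung slowly over a hole, the pin drops in by its own weight and locks the arm.
- mirror_mount: Loose bystander: black mirror mount on a round steel pedestal, base 64 mm across, 112 mm high. Origin under its base. To be left alone.
- optics_case: Loose bystander: flat grey and white plastic case 100 x 75 x 36 mm. Origin under its centre. To be left alone.
- hex_driver: Loose bystander: black-handled driver 170 mm long, lying on the table. To be left alone.

How it is judged:
At the end, for the whole second after the job is handed in: Arm joint within 0.15 rad of 0; pin upright (0.1 rad) through bush and plate, collar underside within 3 mm of the end block's top and 4 mm of the bush axis, released and at rest (under 0.02 m/s); mirror mount, optics case and hex driver within 20 mm of their starts (value of joint detector_arm between -0.15 and 0.15 rad and z of collar in the frame of bush between -0.004 and 0.003 m and horizontal distance between collar and bush below 0.004 m and angle between pin's own z axis and vertical below 0.1 rad and linear speed of pin below 0.02 m/s and distance of each of mirror_mount, optics_case, hex_driver from where it was at the start of the episode below 0.02 m); the robot touches nothing.
It fails at once if the pin is forced against the end block (over 60 N between them) (contact force between pin and end_block above 60 N).
It fails at once if the mirror mount, the optics case or the hex driver is shifted by more than 30 mm (distance of any of mirror_mount, optics_case, hex_driver from where it was at the start of the episode above 0.03 m).
It also fails if it takes over 54 s, if anything falls off the work surface, if the arm or the gripper's body presses on something with over 40 N, if the wrist force passes 120 N, or if a joint passes its speed limit or range.

### The arm

A 6-joint arm with a two-finger parallel gripper is mounted at the origin on the work surface. World frame = base frame: x ahead of the robot, y to its left, z up, the work surface at z = 0. Lengths are in m, angles in rad, forces in N, time in s.
With the tool pointing down it reaches from about 0.375 to 0.9 m from the base axis. Payload 3.1 kg.
Tool frame: the origin (TCP) lies between the finger pads; the fingertips stand 17 mm ahead of it and the grasp point (between the pads) lies 2 mm behind it (robot.nose_length is the distance from the TCP to the fingertips, in m); z points along the fingers, y is the line along which they close (so a half turn about z gives the same grasp; the last joint's range is limited). The gripper opens to 87 mm and grips with 3 to 60 N. Pads are 19 mm wide; open, the fingers measure 117 mm over their backs; the gripper's body (75 mm by 190 mm) begins 51 mm behind the grasp point.
Start: joints at [-1.339, 0.527, 1.433, -0, 1.181, -0.178], TCP at [0.249, -0.573, 0.24] pointing down, gripper open.
Joint ranges: [-3.08, 3.08], [-0.75, 2.2], [0.22, 2.44], [-1.43, 4.57], [0, 2.65], [-2.85, 2.85]. Speed limits (rad/s): [2.79, 2.79, 3.14, 3.14, 3.14, 3.14].

### API

Orientations are given as a unit quaternion [x, y, z, w].
In Python, from rig import robot, cams gives the robot as it stands.
- The arm moves only by the shell command python3 -m pendant 'ROWS' [FORCE]. ROWS is JSON, a list of rows, each an object with "jaw": the opening, from 0 (shut) to 1 (fully open); "linear": the shift along the tool's x, y, z in cm, a list of three; "twist": the turn about the tool's z in degrees. A call has 1 to 12 rows; each row shifts and turns the commanded pose from where the row before left it, along the tool's axes as they then stand; what a row does not reach is not made up. A row lasts 1/12 s, in which the tool goes at most 41.7 mm and 7.16 degrees, less where a joint would pass 70% of its speed; a pose out of reach is approached as far as the arm can. A call is refused whole if a number of a shift passes 4.17 or a number of a turn 7.16, either way. A call with a gripper value outside its range is refused whole. The fingers move at their own pace and stop on an object; FORCE is the grip in N (left out, the last holds). Time passes only in rows, so rows that do not move let the fingers close. It gives the time, the measured TCP pose, the force, the opening and the grip force at its end, in the units of the state.
- robot.get_obs(): the state, without advancing time (a new reading comes with each control period).
- cams.camera(name): name is "side" or "top"; returns a dict with "color" (400x640x3 uint8, blue, green, red), "depth" (400x640 float32, m along the optical axis (not along the pixel's ray), 0 where there is no reading), "fov_y" (degrees; the focal length in pixels is half the picture's height over the tangent of half this angle, whatever the lens; pixels are square), "cx", "cy" (the principal point, pixels), "view" (4x4, takes a point from world to camera coordinates). Camera axes: x right, y down, z forward; pixel columns grow to the right and rows downward; lengths in m; the calibration is good to about 2 mm. A picture is of the moment at which its call begins.
- robot.hand_in(): hands the job in; it is judged then, once.
The state is a dict: "time": time; "q": joint angles; "joint_velocities": joint speeds; "joint_torque": joint torques, N m; "position": TCP position; "tool_rot": TCP orientation; "ft_force": force on the tool from outside, world axes, zero at the start; "moment": the same for the moment, N m; "grip_width": finger opening in m; "grip_force": force on a finger pad.
Only numpy, scipy, OpenCV 4.12 (cv2) and the standard library are available. Lean on these libraries where they do the work, as an engineer would, in place of code of your own. Each camera call takes 0.05 s, during which the arm holds its last target. There are 200 camera calls.

## Working session

There is one attempt and no reset: what is moved stays moved. The work goes in short steps, Python scripts to look and compute and a shell command to move; the robot and the scene stay as the last step left them, time stands still between calls to the robot, and variables do not carry over. Pictures are saved under pics/ and viewed, at most 10 in all, crops included, and the job is handed in when it is done.

```bash
mkdir -p pics; cat > h.py <<'E'
import numpy as np, cv2
from rig import robot, cams
def cam(n):
    c=cams.camera(n); h=c["color"].shape[0]
    c["f"]=h/2/np.tan(np.radians(c["fov_y"])/2); c["T"]=np.linalg.inv(c["view"]); return c
def ray(c,u,v,z):
    d=c["T"][:3,:3]@np.array([(u-c["cx"])/c["f"],(v-c["cy"])/c["f"],1]); o=c["T"][:3,3]
    return o+d*(z-o[2])/d[2]
def cloud(c):
    v,u=np.indices(c["depth"].shape); d=c["depth"]
    p=np.stack([(u-c["cx"])/c["f"]*d,(v-c["cy"])/c["f"]*d,d],-1)
    return p@c["T"][:3,:3].T+c["T"][:3,3]
E
python3 - <<'E'
from h import *
o=robot.get_obs(); print({k:np.round(v,3) for k,v in o.items()})
for n in("top","side"):
    c=cam(n); cv2.imwrite(f"pics/{n}0.png",c["color"]); print(n,c["f"],c["cx"],c["cy"],c["T"].round(3).tolist())
E
```

```text
{'time': np.float64(0.0), 'q': array([-1.34 ,  0.528,  1.434, -0.   ,  1.181, -0.179]), 'joint_velocities': array([-0.001, -0.001, -0.001,  0.   ,  0.002,  0.001]), 'joint_torque': array([  0.   , -44.004, -17.659,   0.063,   0.058,  -0.   ]), 'position': array([ 0.249, -0.573,  0.239]), 'tool_rot': array([ 0.979,  0.203, -0.   , -0.001]), 'ft_force': array([-0.398, -0.107,  0.51 ]), 'moment': array([-0.038, -0.029,  0.033]), 'grip_force': np.float64(0.0), 'grip_width': np.float64(0.087)}
top 425.0499997402169 317.65312792401517 194.40657299698887 [[-0.011, -0.997, 0.076, 0.485], [-1.0, 0.011, 0.004, 0.001], [-0.005, -0.076, -0.997, 1.098], [0.0, 0.0, 0.0, 1.0]]
side 425.5201872882707 312.5031810107755 194.77464603124184 [[-0.71, -0.481, 0.515, -0.069], [-0.704, 0.492, -0.512, 0.601], [-0.007, -0.726, -0.688, 0.918], [0.0, 0.0, 0.0, 1.0]]
```

View pics/top0.png

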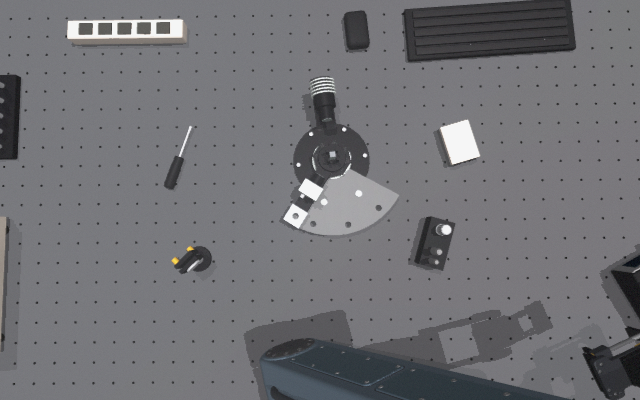

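View pics/side0.png

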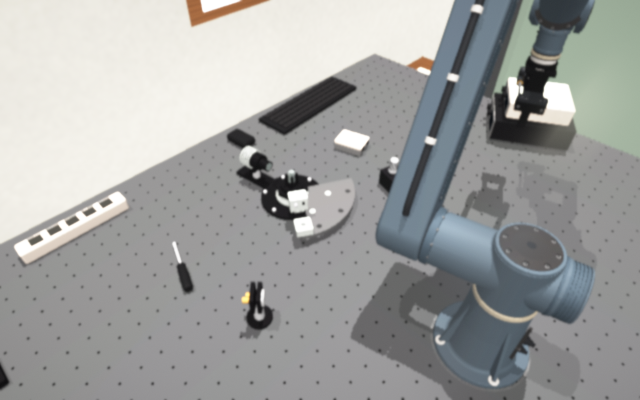

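```bash
python3 - <<'E'
from h import *
c=cam("top"); g=c["color"][70:280,240:480]
cv2.imwrite("pics/c1.png",cv2.resize(g,None,fx=3.3,fy=2.85,interpolation=cv2.INTER_CUBIC)[:600,:800])
gr=cv2.cvtColor(c["color"],cv2.COLOR_BGR2GRAY)
def blob(u,v,r,dark=True):
    w=gr[v-r:v+r+1,u-r:u+r+1].astype(float); t=(w.min()+w.max())/2
    m=((w<t) if dark else (w>t)).astype(np.uint8); n,l,s,ce=cv2.connectedComponentsWithStats(m)
    i=1+np.argmin(np.hypot(*(ce[1:]-r).T)); return ce[i]+[u-r,v-r],s[i,4]
for nm,u,v,z,d in[("h1",313,223,.032,1),("h2",348,225,.032,1),("h3",378,208,.032,1),("bush",296,216,.058,1),("knob",446,230,.0955,0)]:
    p,a=blob(u,v,6 if d else 10,d); print(nm,p.round(1),a,ray(c,*p,z).round(4))
P=cloud(c)
for u,v in[(446,230),(311,187),(296,210),(340,210),(323,80),(420,245),(440,250),(434,256)]: print(u,v,P[v,u].round(3))
E
```

```text
h1 [312.7 223.3] 28 [0.4936 0.0191 0.032 ]
h2 [347.7 224.2] 26 [ 0.4905 -0.0685  0.032 ]
h3 [378.3 207.5] 28 [ 0.5314 -0.1459  0.032 ]
bush [295.2 215.5] 28 [0.5129 0.0612 0.058 ]
knob [445.8 229.3] 81 [ 0.4756 -0.2942  0.0955]
446 230 [ 0.474 -0.293  0.102]
311 187 [0.578 0.021 0.105]
296 210 [0.526 0.059 0.06 ]
340 210 [ 0.526 -0.05   0.034]
323 80 [ 0.834 -0.01   0.107]
420 245 [ 0.436 -0.25   0.02 ]
440 250 [ 0.429 -0.272  0.122]
434 256 [ 0.411 -0.275  0.057]
```

View pics/c1.png

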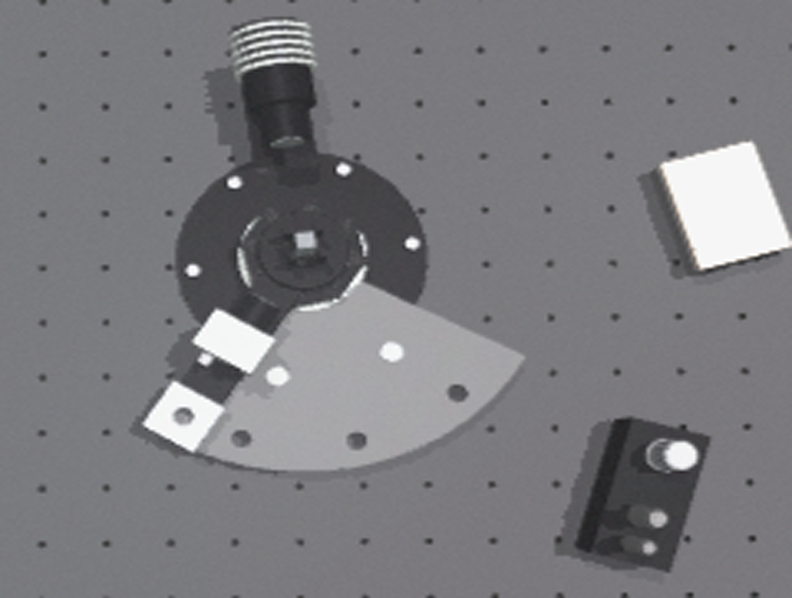

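```bash
cat > m.py <<'E'
from h import *
from scipy.optimize import least_squares
H=np.array([[.4936,.0191],[.4905,-.0685],[.5314,-.1459],[.5129,.0612]])
hub=least_squares(lambda c:np.hypot(*(H-c).T)-.17,[.65,-.03]).x
ang=lambda p:np.arctan2(*(hub-p)[::-1])   # direction of -x axis sense
def tool(): 
    o=robot.get_obs(); from scipy.spatial.transform import Rotation as R
    return np.array(o["position"]),R.from_quat(o["tool_rot"]).as_matrix()
def togo(p,yaw=None):
    "shift in cm in present tool axes; twist deg so tool y lies along world yaw"
    t,M=tool(); d=M.T@(np.array(p)-t)*100
    w=None
    if yaw is not None:
        w=np.degrees(np.arctan2(M[1,1],M[0,1])-yaw); w=(w+90)%180-90
    print("togo cm",d.round(2),"twist",w)
E
python3 - <<'E'
from m import *
print("hub",hub,[ang(h).round(3) for h in H], np.hypot(*(H-hub).T))
b=H[3]-hub; u=b/np.hypot(*b); det=hub+.098*u; print("det",det,"armdir",np.arctan2(u[1],u[0]))
c=cam("top"); pin=ray(c,445.8,229.3,.101); print("pin",pin)
togo([*det,.20],np.arctan2(u[0],-u[1]))
E
```

```text
hub [ 0.6561716  -0.03040613] [np.float64(-0.296), np.float64(0.226), np.float64(0.747), np.float64(-0.569)] [0.16994229 0.16999477 0.17001996 0.17005421]
det [0.57360606 0.02238528] armdir 2.5727138169646206
pin [ 0.47574144 -0.29266835  0.101     ]
togo cm [ 53.49 -41.65   3.96] twist 56.072461139370546
```

```bash
R='{"jaw":1,"linear":[2.97,-2.31,0],"twist":0}'; python3 -m pendant '[{"jaw":1,"linear":[2.97,-2.31,0],"twist":0},{"jaw":1,"linear":[2.97,-2.31,0],"twist":0},{"jaw":1,"linear":[2.97,-2.31,0],"twist":0},{"jaw":1,"linear":[2.97,-2.31,0],"twist":0},{"jaw":1,"linear":[2.97,-2.31,0],"twist":0},{"jaw":1,"linear":[2.97,-2.31,0],"twist":0},{"jaw":1,"linear":[2.97,-2.31,0],"twist":0},{"jaw":1,"linear":[2.97,-2.31,0],"twist":0},{"jaw":1,"linear":[2.97,-2.31,0],"twist":0}]'
python3 -m pendant '[{"jaw":1,"linear":[2.97,-2.31,0],"twist":0},{"jaw":1,"linear":[2.97,-2.31,0],"twist":0},{"jaw":1,"linear":[2.97,-2.31,0],"twist":0},{"jaw":1,"linear":[2.97,-2.31,0],"twist":0},{"jaw":1,"linear":[2.97,-2.31,0],"twist":0},{"jaw":1,"linear":[2.97,-2.31,0],"twist":0},{"jaw":1,"linear":[2.97,-2.31,0],"twist":0},{"jaw":1,"linear":[2.97,-2.31,0],"twist":0},{"jaw":1,"linear":[2.97,-2.31,0],"twist":0}]'
python3 -m pendant '[{"jaw":1,"linear":[0,0,0],"twist":7},{"jaw":1,"linear":[0,0,0],"twist":7},{"jaw":1,"linear":[0,0,0],"twist":7},{"jaw":1,"linear":[0,0,0],"twist":7},{"jaw":1,"linear":[0,0,0],"twist":7},{"jaw":1,"linear":[0,0,0],"twist":7},{"jaw":1,"linear":[0,0,0],"twist":7},{"jaw":1,"linear":[0,0,0],"twist":7},{"jaw":1,"linear":[0,0,0],"twist":0}]'
python3 - <<'E'
from m import *
print(robot.get_obs()["q"])
togo([.5736,.0224,.08],2.5727-np.pi/2)
E
```

```text
time: 0.95
position: [0.4119, -0.2743, 0.2396]
tool_rot: [0.979, 0.203, 0.0, 0.0]
ft_force: [-0.2, -1.1, 0.8]
grip_width: 0.0868
grip_force: 0.0
time: 1.7
position: [0.5742, 0.0231, 0.2395]
tool_rot: [0.979, 0.204, -0.0, 0.0]
ft_force: [0.2, -0.6, 0.0]
grip_width: 0.087
grip_force: 0.0
time: 2.45
position: [0.5735, 0.0212, 0.2394]
tool_rot: [0.96, -0.281, -0.0, 0.0]
ft_force: [-0.1, -0.3, -0.5]
grip_width: 0.0873
grip_force: 0.0
[-1.57726495e-01  4.59022122e-01  1.56307956e+00  8.65579505e-06
  1.11999393e+00  1.98275363e+00]
togo cm [-0.05 -0.11 15.94] twist -0.04554264280321263
```

```bash
python3 -m pendant '[{"jaw":1,"linear":[0,-0.1,4],"twist":0},{"jaw":1,"linear":[0,0,4],"twist":0},{"jaw":1,"linear":[0,0,4],"twist":0},{"jaw":1,"linear":[0,0,2.5],"twist":0},{"jaw":1,"linear":[0,0,1.4],"twist":0},{"jaw":0.45,"linear":[0,0,0],"twist":0},{"jaw":0.45,"linear":[0,0,0],"twist":0},{"jaw":0.45,"linear":[0,0,0],"twist":0},{"jaw":0.45,"linear":[0,0,0],"twist":0},{"jaw":0.45,"linear":[0,0,0],"twist":0},{"jaw":0.45,"linear":[0,0,0],"twist":0}]' 12; python3 - <<'E'
from m import *
togo([.5736,.0224,.08],2.5727-np.pi/2)
# arc in tool frame: N steps
for N in (10,12):
  d=(.226+.569)/N; print(N,np.degrees(d),"chord",200*.098*np.sin(d/2),"half",np.degrees(d/2), 9.8*(1-np.cos(d)),9.8*np.sin(d))
print(tool()[1].round(3).tolist())
E
```

```text
time: 3.37
position: [0.575, 0.0219, 0.0818]
tool_rot: [0.96, -0.28, 0.001, -0.0]
ft_force: [-0.6, -1.1, -0.2]
grip_width: 0.0552
grip_force: 0.0
togo cm [-0.14  0.03  0.18] twist 0.09798165425030447
10 4.555014471290044 chord 0.7788948450929245 half 2.277507235645022 0.030952917332261378 0.7782795748450251
12 3.795845392741703 chord 0.6491312732294222 half 1.8979226963708515 0.021498541320635358 0.6487751710766494
[[0.843, -0.537, 0.002], [-0.537, -0.843, -0.0], [0.002, -0.001, -1.0]]
```

```bash
python3 -m pendant '[{"jaw":0.45,"linear":[0,0,0],"twist":0},{"jaw":0.45,"linear":[0,0,0],"twist":0},{"jaw":0.45,"linear":[0,0,0],"twist":0}]' 12;  python3 -m pendant '[{"jaw":0.45,"linear":[0.01,0.325,0],"twist":-1.9},{"jaw":0.45,"linear":[0.005,0.325,0],"twist":-1.9},{"jaw":0.45,"linear":[0.005,0.325,0],"twist":-1.9},{"jaw":0.45,"linear":[0.005,0.325,0],"twist":-1.9},{"jaw":0.45,"linear":[0.005,0.325,0],"twist":-1.9},{"jaw":0.45,"linear":[0.005,0.325,0],"twist":-1.9},{"jaw":0.45,"linear":[0.005,0.325,0],"twist":-1.9},{"jaw":0.45,"linear":[0.005,0.325,0],"twist":-1.9},{"jaw":0.45,"linear":[0.005,0.325,0],"twist":-1.9},{"jaw":0.45,"linear":[0.005,0.325,0],"twist":-1.9},{"jaw":0.45,"linear":[0.005,0.325,0],"twist":-1.9},{"jaw":0.45,"linear":[0.005,0.325,0],"twist":-1.9}]'
```

```text
time: 3.62
position: [0.5747, 0.0218, 0.0816]
tool_rot: [0.96, -0.28, 0.001, -0.0]
ft_force: [-0.6, -1.1, 5.3]
grip_width: 0.0499
grip_force: 12.0
time: 4.62
position: [0.561, -0.0137, 0.0816]
tool_rot: [0.996, -0.084, 0.001, -0.0]
ft_force: [0.1, 2.8, 5.4]
grip_width: 0.0502
grip_force: 12.0
```

```bash
python3 -m pendant '[{"jaw":0.45,"linear":[0.005,0.325,0],"twist":-1.9},{"jaw":0.45,"linear":[0.005,0.325,0],"twist":-1.9},{"jaw":0.45,"linear":[0.005,0.325,0],"twist":-1.9},{"jaw":0.45,"linear":[0.005,0.325,0],"twist":-1.9},{"jaw":0.45,"linear":[0.005,0.325,0],"twist":-1.9},{"jaw":0.45,"linear":[0.005,0.325,0],"twist":-1.9},{"jaw":0.45,"linear":[0.005,0.325,0],"twist":-1.9},{"jaw":0.45,"linear":[0.005,0.325,0],"twist":-1.9},{"jaw":0.45,"linear":[0.005,0.325,0],"twist":-1.9},{"jaw":0.45,"linear":[0.005,0.325,0],"twist":-1.9},{"jaw":0.45,"linear":[0.005,0.325,0],"twist":-1.9},{"jaw":0.45,"linear":[0.005,0.325,0],"twist":-1.9}]'; python3 - <<'E'
from m import *
t,M=tool(); print("tool ang",ang(t[:2]), "r",np.hypot(*(t[:2]-hub)),np.arctan2(M[1,0],M[0,0]))
c=cam("top"); cv2.imwrite("pics/c2.png",cv2.resize(c["color"][110:290,260:500],None,fx=3.3,fy=3.3,interpolation=cv2.INTER_CUBIC))
E
```

```text
time: 5.62
position: [0.5621, -0.0518, 0.0815]
tool_rot: [0.993, 0.115, 0.001, -0.001]
ft_force: [0.7, 5.8, 5.9]
grip_width: 0.05
grip_force: 12.0
tool ang 0.22383564540191322 r 0.09643432368862363 0.23022194864365447
```

View pics/c2.png

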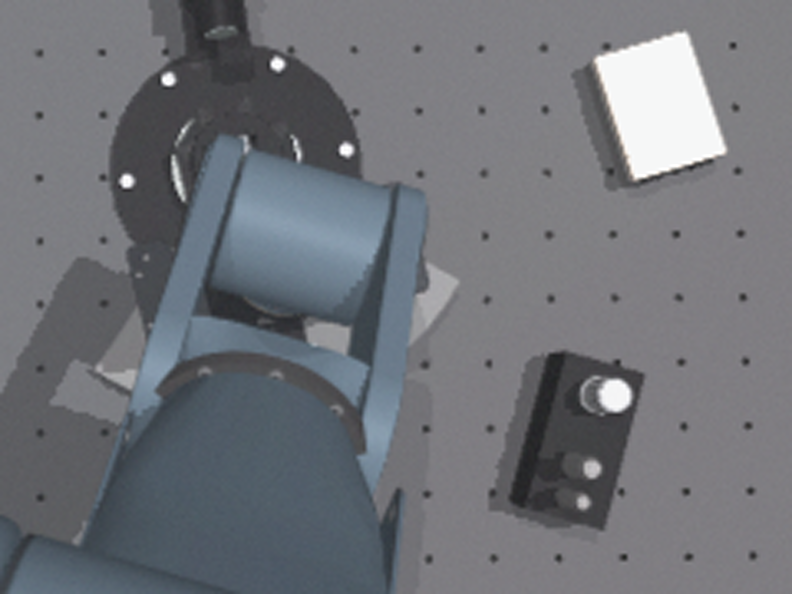

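```bash
python3 -m pendant '[{"jaw":1,"linear":[0,0,0],"twist":0},{"jaw":1,"linear":[0,0,0],"twist":0},{"jaw":1,"linear":[0,0,0],"twist":0},{"jaw":1,"linear":[0,0,-2],"twist":0},{"jaw":1,"linear":[0,0,-4],"twist":0},{"jaw":1,"linear":[0,0,-4],"twist":0},{"jaw":1,"linear":[0,0,-2],"twist":0}]'; python3 - <<'E'
from m import *
togo([.4757,-.2927,.15],1.332); print(robot.get_obs()["q"])
E
```

```text
time: 6.25
position: [0.5631, -0.0535, 0.2044]
tool_rot: [0.993, 0.114, 0.003, 0.001]
ft_force: [0.9, -0.4, -0.8]
grip_width: 0.0843
grip_force: 0.0
togo cm [-13.95  21.31   5.43] twist 26.750384963724713
[-2.92167352e-01  4.89992818e-01  1.62424786e+00 -5.77339376e-05
  1.02164025e+00  1.05056590e+00]
```

```bash
python3 -m pendant '[{"jaw":1,"linear":[-2,3.04,0],"twist":0},{"jaw":1,"linear":[-2,3.04,0],"twist":0},{"jaw":1,"linear":[-2,3.04,0],"twist":0},{"jaw":1,"linear":[-2,3.04,0],"twist":0},{"jaw":1,"linear":[-2,3.04,0],"twist":0},{"jaw":1,"linear":[-2,3.04,0],"twist":0},{"jaw":1,"linear":[-2,3.04,0],"twist":0},{"jaw":1,"linear":[0,0,1],"twist":6.7},{"jaw":1,"linear":[0,0,1],"twist":6.7},{"jaw":1,"linear":[0,0,1],"twist":6.7},{"jaw":1,"linear":[0,0,1],"twist":6.7},{"jaw":1,"linear":[0,0,0],"twist":0}]'; python3 - <<'E'
from m import *
c=cam("top"); cv2.imwrite("pics/c3.png",cv2.resize(c["color"][140:300,260:500],None,fx=3.3,fy=3.3,interpolation=cv2.INTER_CUBIC))
togo([.4757,-.2927,.08],1.332)
E
```

```text
time: 7.25
position: [0.4717, -0.2911, 0.1584]
tool_rot: [0.993, -0.121, -0.002, -0.001]
ft_force: [0.2, 0.7, -0.6]
grip_width: 0.0869
grip_force: 0.0
togo cm [0.39 0.06 7.94] twist 0.07726569991763199
```

View pics/c3.png

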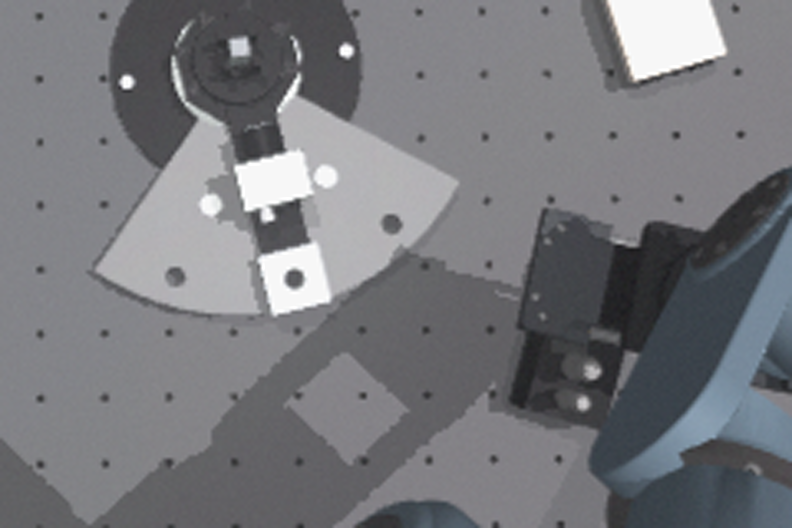

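```bash
cat > bush.py <<'E'
from m import *
c=cam("top"); gr=cv2.cvtColor(c["color"],cv2.COLOR_BGR2GRAY)
u,v,r=349,224,5; w=gr[v-r:v+r+1,u-r:u+r+1].astype(float); m=(w<(w.min()+w.max())/2).astype(np.uint8)
n,l,s,ce=cv2.connectedComponentsWithStats(m); i=1+np.argmin(np.hypot(*(ce[1:]-r).T)); p=ce[i]+[u-r,v-r]
b=ray(c,*p,.058); print("bush",p,s[i,4],b,"ang",ang(b[:2]),"r",np.hypot(*(b[:2]-hub)),"target .226, err mm",170*(ang(b[:2])-.226))
E
python3 bush.py; python3 -m pendant '[{"jaw":1,"linear":[0.38,0.06,2],"twist":0},{"jaw":1,"linear":[0,0,3],"twist":0},{"jaw":0.6,"linear":[0,0,2],"twist":0},{"jaw":0.6,"linear":[0,0,0.9],"twist":0},{"jaw":0.2,"linear":[0,0,0],"twist":0},{"jaw":0.2,"linear":[0,0,0],"twist":0},{"jaw":0.2,"linear":[0,0,0],"twist":0},{"jaw":0.2,"linear":[0,0,0],"twist":0},{"jaw":0.2,"linear":[0,0,0],"twist":0},{"jaw":0.2,"linear":[0,0,0],"twist":0},{"jaw":0.2,"linear":[0,0,0],"twist":0},{"jaw":0.2,"linear":[0,0,0],"twist":0}]' 15
```

```text
bush [348.78571429 224.14285714] 28 [ 0.49041181 -0.069425    0.058     ] ang 0.23118540514838679 r 0.1702902798531998 target .226, err mm 0.8815188752257525
time: 8.35
position: [0.4768, -0.2934, 0.0819]
tool_rot: [0.993, -0.119, 0.0, 0.0]
ft_force: [-0.0, -0.1, -0.2]
grip_width: 0.0286
grip_force: 0.0
```

```bash
python3 -m pendant '[{"jaw":0.1,"linear":[0,0,0],"twist":0},{"jaw":0.1,"linear":[0,0,0],"twist":0},{"jaw":0.1,"linear":[0,0,0],"twist":0},{"jaw":0.1,"linear":[0,0,0],"twist":0},{"jaw":0.1,"linear":[0,0,-1],"twist":0},{"jaw":0.1,"linear":[0,0,-2],"twist":0},{"jaw":0.1,"linear":[0,0,-3],"twist":0},{"jaw":0.1,"linear":[0,0,-3],"twist":0},{"jaw":0.1,"linear":[0,0,-2.5],"twist":0},{"jaw":0.1,"linear":[0,0,0],"twist":0}]' 20; python3 - <<'E'
from m import *
t,M=tool()
togo([.4904,-.0694,t[2]],np.pi/2+.23)
E
```

```text
time: 9.18
position: [0.4792, -0.2954, 0.202]
tool_rot: [0.993, -0.119, 0.004, 0.003]
ft_force: [1.2, -1.4, -0.5]
grip_width: 0.0234
grip_force: 20.0
togo cm [ -4.27 -22.22  -0.15] twist -26.89005670860024
```

```bash
python3 -m pendant '[{"jaw":0.1,"linear":[-0.55,-3.15,0],"twist":0},{"jaw":0.1,"linear":[-0.55,-3.15,0],"twist":0},{"jaw":0.1,"linear":[-0.55,-3.15,0],"twist":0},{"jaw":0.1,"linear":[-0.55,-3.15,0],"twist":0},{"jaw":0.1,"linear":[-0.55,-3.15,0],"twist":0},{"jaw":0.1,"linear":[-0.55,-3.15,0],"twist":0},{"jaw":0.1,"linear":[-0.55,-3.15,0],"twist":0},{"jaw":0.1,"linear":[0,0,0.8],"twist":-6.7},{"jaw":0.1,"linear":[0,0,0.8],"twist":-6.7},{"jaw":0.1,"linear":[0,0,0.8],"twist":-6.7},{"jaw":0.1,"linear":[0,0,0.8],"twist":-6.7},{"jaw":0.1,"linear":[0,0,0],"twist":0}]'; python3 -m pendant '[{"jaw":0.1,"linear":[0,0,0.8],"twist":0},{"jaw":0.1,"linear":[0,0,0.6],"twist":0},{"jaw":0.1,"linear":[0,0,0],"twist":0},{"jaw":0.1,"linear":[0,0,0],"twist":0}]'; python3 - <<'E'
from m import *
togo([.4904,-.0694,.132],np.pi/2+.23)
c=cam("side"); cv2.imwrite("pics/c4.png",cv2.resize(c["color"][140:270,240:400],None,fx=4.6,fy=4.6,interpolation=cv2.INTER_CUBIC))
E
```

```text
time: 10.18
position: [0.4899, -0.0691, 0.1627]
tool_rot: [0.993, 0.115, -0.002, -0.001]
ft_force: [-0.9, -0.2, -0.9]
grip_width: 0.0233
grip_force: 20.0
time: 10.52
position: [0.4913, -0.07, 0.1502]
tool_rot: [0.994, 0.113, -0.0, -0.0]
ft_force: [-0.2, -0.7, -0.9]
grip_width: 0.0233
grip_force: 20.0
togo cm [-0.07 -0.08  1.82] twist -0.17589250904887876
```

View pics/c4.png

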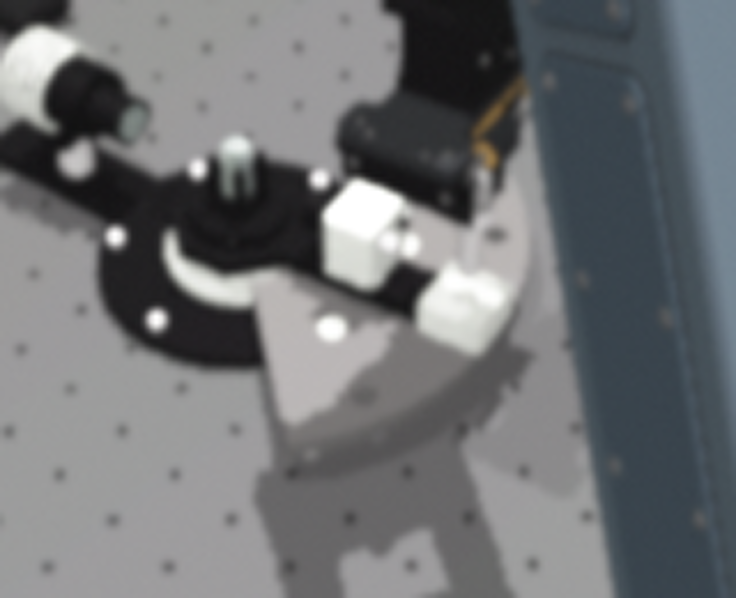

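The picture shows the pin hanging over the end block (crop pixel 468,265), in line with the bush. I'll lower it gently.

```bash
python3 -m pendant '[{"jaw":0.1,"linear":[-0.07,-0.08,0.5],"twist":0},{"jaw":0.1,"linear":[0,0,0.5],"twist":0},{"jaw":0.1,"linear":[0,0,0.5],"twist":0},{"jaw":0.1,"linear":[0,0,0.3],"twist":0},{"jaw":0.1,"linear":[0,0,0.2],"twist":0},{"jaw":0.1,"linear":[0,0,0],"twist":0}]' 15; python3 -m pendant '[{"jaw":0.1,"linear":[0,0,0.2],"twist":0},{"jaw":0.1,"linear":[0,0,0.2],"twist":0},{"jaw":0.1,"linear":[0,0,0],"twist":0}]'
```

```text
time: 11.07
position: [0.4906, -0.0693, 0.13]
tool_rot: [0.994, 0.114, -0.0, -0.0]
ft_force: [0.9, 0.3, -1.3]
grip_width: 0.0235
grip_force: 15.0
time: 11.32
position: [0.4907, -0.0694, 0.1263]
tool_rot: [0.993, 0.114, -0.0, -0.0]
ft_force: [-0.2, 0.8, -1.4]
grip_width: 0.0235
grip_force: 15.0
```

```bash
python3 -m pendant '[{"jaw":0.1,"linear":[0,0,0.3],"twist":0},{"jaw":0.1,"linear":[0,0,0.3],"twist":0},{"jaw":0.1,"linear":[0,0,0.3],"twist":0},{"jaw":0.1,"linear":[0,0,0.3],"twist":0},{"jaw":0.1,"linear":[0,0,0.2],"twist":0},{"jaw":0.1,"linear":[0,0,0],"twist":0}]'; python3 -m pendant '[{"jaw":0.1,"linear":[0,0,0.2],"twist":0},{"jaw":0.1,"linear":[0,0,0.2],"twist":0},{"jaw":0.1,"linear":[0,0,0.2],"twist":0},{"jaw":0.1,"linear":[0,0,0],"twist":0}]'
```

```text
time: 11.82
position: [0.4907, -0.0694, 0.1121]
tool_rot: [0.993, 0.114, -0.0, -0.0]
ft_force: [1.2, -0.1, -1.1]
grip_width: 0.0234
grip_force: 15.0
time: 12.15
position: [0.4907, -0.0693, 0.1062]
tool_rot: [0.993, 0.114, -0.0, -0.0]
ft_force: [0.9, 0.7, -0.9]
grip_width: 0.0233
grip_force: 15.0
```

```bash
python3 -m pendant '[{"jaw":0.1,"linear":[0,0,0.15],"twist":0},{"jaw":0.1,"linear":[0,0,0.15],"twist":0},{"jaw":0.1,"linear":[0,0,0],"twist":0}]'; python3 -m pendant '[{"jaw":0.1,"linear":[0,0,0.15],"twist":0},{"jaw":0.1,"linear":[0,0,0.15],"twist":0},{"jaw":0.1,"linear":[0,0,0],"twist":0}]'
```

```text
time: 12.4
position: [0.4906, -0.0692, 0.1033]
tool_rot: [0.994, 0.114, -0.0, -0.0]
ft_force: [0.6, 1.3, -1.2]
grip_width: 0.0236
grip_force: 15.0
time: 12.65
position: [0.4907, -0.0693, 0.1003]
tool_rot: [0.994, 0.114, -0.0, -0.0]
ft_force: [0.9, 0.7, -2.2]
grip_width: 0.0234
grip_force: 15.0
```

```bash
python3 -m pendant '[{"jaw":0.1,"linear":[0,0,0.2],"twist":0},{"jaw":0.1,"linear":[0,0,0.2],"twist":0},{"jaw":0.1,"linear":[0,0,0],"twist":0}]'; python3 -m pendant '[{"jaw":0.1,"linear":[0,0,0.25],"twist":0},{"jaw":0.1,"linear":[0,0,0.25],"twist":0},{"jaw":0.1,"linear":[0,0,0.25],"twist":0},{"jaw":0.1,"linear":[0,0,0.25],"twist":0},{"jaw":0.1,"linear":[0,0,0],"twist":0}]'
```

```text
time: 12.9
position: [0.4906, -0.0693, 0.0962]
tool_rot: [0.993, 0.114, -0.0, -0.0]
ft_force: [0.8, 1.5, -1.9]
grip_width: 0.0233
grip_force: 15.0
time: 13.32
position: [0.4906, -0.0693, 0.086]
tool_rot: [0.993, 0.114, -0.0, -0.0]
ft_force: [1.2, 1.4, -2.2]
grip_width: 0.0236
grip_force: 15.0
```

Nearly home (about 4 mm left). I'll lower a little more, then release and let it drop.

```bash
python3 -m pendant '[{"jaw":0.1,"linear":[0,0,0.15],"twist":0},{"jaw":0.1,"linear":[0,0,0.15],"twist":0},{"jaw":0.1,"linear":[0,0,0],"twist":0}]'; python3 -m pendant '[{"jaw":0.6,"linear":[0,0,0],"twist":0},{"jaw":0.6,"linear":[0,0,0],"twist":0},{"jaw":0.6,"linear":[0,0,0],"twist":0},{"jaw":0.6,"linear":[0,0,0],"twist":0},{"jaw":0.6,"linear":[0,0,-1],"twist":0},{"jaw":0.6,"linear":[0,0,-3],"twist":0},{"jaw":0.6,"linear":[0,0,-4],"twist":0},{"jaw":0.6,"linear":[0,0,-4],"twist":0},{"jaw":0.6,"linear":[0,4,0],"twist":0},{"jaw":0.6,"linear":[0,4,0],"twist":0},{"jaw":0.6,"linear":[0,4,0],"twist":0},{"jaw":0.6,"linear":[0,4,0],"twist":0}]'; python3 -m pendant '[{"jaw":0.6,"linear":[0,4,0],"twist":0},{"jaw":0.6,"linear":[0,4,0],"twist":0},{"jaw":0.6,"linear":[0,0,0],"twist":0}]'; python3 - <<'E'
from m import *
c=cam("top"); d=cam("side")
a=cv2.resize(c["color"][170:250,300:400],None,fx=4,fy=4,interpolation=cv2.INTER_CUBIC); b=cv2.resize(d["color"][170:250,280:380],None,fx=4,fy=4,interpolation=cv2.INTER_CUBIC)
cv2.imwrite("pics/c5.png",np.hstack([a,b]))
P=cloud(c); m=(np.hypot(P[...,0]-.4904,P[...,1]+.0694)<.010); print("knob z",np.sort(P[...,2][m]).round(3)); g=m&(P[...,2]>.09); print(P[g].mean(0))
E
```

```text
time: 13.57
position: [0.4908, -0.0693, 0.0838]
tool_rot: [0.994, 0.114, 0.0, -0.0]
ft_force: [0.6, 2.1, 1.1]
grip_width: 0.0233
grip_force: 15.0
time: 14.57
position: [0.5272, -0.2268, 0.2051]
tool_rot: [0.993, 0.114, 0.001, 0.001]
ft_force: [-0.1, 0.1, -0.5]
grip_width: 0.0524
grip_force: 0.0
time: 14.82
position: [0.5471, -0.312, 0.2048]
tool_rot: [0.994, 0.111, 0.002, 0.004]
ft_force: [0.2, -0.1, -0.0]
grip_width: 0.0521
grip_force: 0.0
knob z [0.101 0.101 0.101 0.101 0.101 0.102 0.102 0.102 0.102 0.102 0.102 0.102
 0.102 0.102 0.102 0.102 0.102 0.103 0.103 0.103 0.103 0.103 0.103 0.103
 0.103 0.103 0.104 0.104 0.104 0.104 0.104 0.104 0.104 0.104 0.104 0.104
 0.104 0.104 0.104 0.104 0.104 0.104 0.104 0.105 0.105 0.105 0.105 0.105
 0.105 0.105 0.106 0.106 0.106 0.106 0.106 0.107 0.107 0.107 0.107 0.107
 0.109]
[ 0.49045742 -0.06915101  0.10376127]
```

View pics/c5.png

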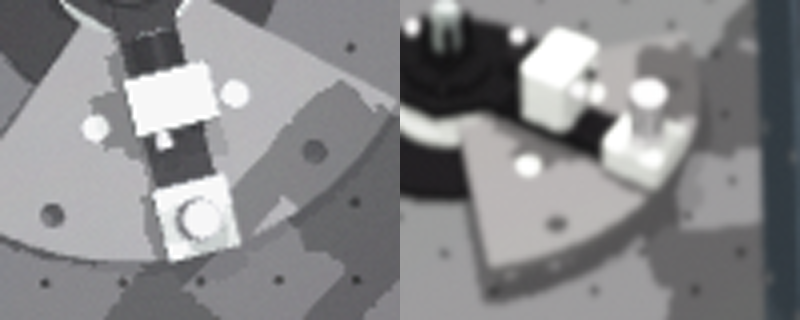

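The pin's collar sits flat on the block and the knob top measures 0.104 m against 0.103 m expected, so it is fully home in the middle hole. The robot is clear of everything.

```bash
python3 -c "
from rig import robot
print(robot.hand_in())"
```

```text
the job is handed in; nothing more can be done
None
```

I swung the detector arm over the middle hole and set the index pin fully home with its collar flat on the block, then handed the job in at about 15 s of the 54 s allowed; the hand-in gave no verdict.

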